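# Shut the tackle case and snap its draw latch

### The job

Close the clear tackle case: gently slide its lid shut until you feel it squeeze the rubber seal and let it rest there, hook the latch's wire loop under the lip of the steel keeper on the lid, then push the lever over and down until it snaps flat and holds the lid tight. The seal is soft, so do not shove the lid, do not hammer the lever, and leave the other tackle where it lies.

Things in the scene. Friction and masses are not known exactly. Their poses are not given: they have to be found in the camera images.
- case: Clear acrylic tackle case fixed to the table, 236 x 130 mm, 70 mm high. Origin on the table surface right under the latch lever's pivot; x points along the case from the latch towards the lid (the lid opens towards +x), y across, z up. The fixed deck (x from -85 to +19 mm, top at z = 70 mm) carries the steel draw latch on the middle line y = 0.
- lid: Clear lid 126 x 119 x 6 mm sliding along the case's x in side rails (friction about 3 N), 15 to 50 mm open at the start. Origin: middle of its front edge (towards the latch), on its upper face, level with the deck; axes as the case. A blue push rail (8 mm thick in x, 60 wide in y, 20 high) stands on it, its middle 88 mm behind (+x of) that edge.
- lid_edge (a point): Middle of the lid's front edge, upper face. Shut, it meets a springy rubber seal strip at the deck (about 6 N per mm). Where it first touches is not measured, anywhere from 22 to 38 mm ahead (+x) of the case origin, so it must be felt: a push of 6 to 8 N seats the lid; more than 12 N on the lid crushes the seal.
- push_rail (a point): Middle of the rear (+x) face of the blue push rail, 12 mm above the lid's upper face; pushing here towards the case's -x shuts the lid.
- keeper (a point): Where the middle of the hooked bar lies: 26 mm +x of the lid's front edge, 7 mm above the lid. The keeper is a steel post, 18 mm wide in y, its rear (+x) face 2.5 mm to the -x side of this point; on top a lip reaches 4 mm to +x past that face, from 9.5 to 13 mm above the lid. The bar must pass over the lip, down behind it, then back to -x under it.
- lever (a joint): Lever hinge, rad, axis along the case's y at case x = 0, z = 84 mm. 0 = snapped flat, handle pointing to the case's -x; pi/2 = upright; 2.5 = fully open, leaning over the lid. Stays where left. Light until the hooked loop stretches, then 2 to 8 N at the handle end; dead centre at about 0.25, then drawn to 0. More than 25 N is too rough.
- handle: Steel lever handle with red end, a plate 20 mm wide, 4 mm thick, from 4 to 64 mm from the pivot. Origin at the pivot; its own -x axis points along the handle. Lying flat, its upper face is 86 mm above the table.
- handle_end (a point): Free end of the lever handle, 64 mm from the pivot, mid thickness.
- loop_hinge (a joint): Hinge between lever and loop, rad: the loop's elevation above the case's +x direction is this value minus joint lever. Stiff enough to stay where left. The pin is carried by the lever, 18 mm from the lever pivot, in the direction (186 degrees minus the lever angle), counted from the case's +x upwards.
- loop: Sprung wire loop, 30 mm wide: two 4 mm side wires and a 5 mm round cross bar 58 mm from the hinge pin, which can stretch up to 28 mm (0.9 N per mm). Origin at the hinge pin, x along the loop to the bar, y across, z towards the side of the red grip. Pulling the loop outwards also turns the lever further open, which gives the loop reach (1 to 2 N of friction at the loop).
- loop_bar (a point): Middle of the loop's cross bar (loop x = 58 mm): the part that goes under the keeper's lip.
- loop_grip (a point): Centre of the red barrel on the loop for gripping: 14 mm long along y, 10 mm in diameter, on a stem, 12 mm beyond the bar and 20 mm above it in the loop's own axes. Pinched at its ends (fingers closing along the case's y) it can turn between the fingers.
- forceps: Stainless forceps lying on the table, 180 mm long: leave alone.
- spool: White plastic spool, 68 mm across, 44 mm high: leave alone.
- reel: Black reel, 72 mm across: leave alone.
- bait_jar: Amber jar with green cap, 60 mm across, 75 mm high: leave alone.
- driver: Screwdriver lying on the table: leave alone.
- float: Orange float, 44 mm across, 60 mm high: leave alone.

How it is judged (in metres and radians):
On the way, in this order (a step that is already met when the one before it is completed fails the run):
1. the lid has been slid shut and, let go, rests against the squeezed seal (contact force between lid and anything else above 0.7 N and contact force between each of the fingers, loop and lid below 0.1 N), for 0.2 s.
2. with the lever still up, the loop's bar lies behind the keeper post, under its lip (x of loop_bar in the frame of lid between 0.022 and 0.0285 m and z of loop_bar in the frame of lid below 0.0085 m and value of joint lever above 0.8 rad), for 0.2 s.
At the end, for the whole second after the job is handed in: The lever is flat (within 0.06 rad), the loop's bar lies under the keeper's lip (from 4 mm before to 2.5 mm behind its seat along the case, less than 8.5 mm above the lid) and pulls on the keeper with more than 5 N, so that the lid is drawn on to its seal (value of joint lever below 0.06 rad and x of loop_bar in the frame of lid between 0.022 and 0.0285 m and z of loop_bar in the frame of lid below 0.0085 m and contact force between loop and lid above 5 N); the robot touches nothing.
It fails at once if the lid is pushed by the fingers with more than 12 N (seal crushed) (contact force between the fingers and lid above 12 N).
It fails at once if the lever is struck or pressed with more than 25 N (contact force between the fingers and handle above 25 N).
It fails at once if one of the other things is shifted by more than 20 mm (distance of any of forceps, spool, reel, bait_jar, driver, float from where it was at the start of the episode above 0.02 m).
It also fails if it takes over 70 s, if anything falls off the work surface, if the arm or the gripper's body presses on something with over 40 N, if the wrist force passes 120 N, or if a joint passes its speed limit or range.

### The arm

A 6-joint arm with a two-finger parallel gripper is mounted at the origin on the work surface. World frame = base frame: x ahead of the robot, y to its left, z up, the work surface at z = 0. Lengths are in m, angles in degrees, forces in N, time in s.
With the tool pointing down it reaches from about 0.2 to 0.875 m from the base axis. Payload 3.4 kg.
Tool frame: the origin (TCP) lies at the very end of the fingers, on their centre line; the grasp point (between the pads) lies 19 mm behind it; z points along the fingers, y is the line along which they close (so a half turn about z gives the same grasp; the last joint's range is limited). The gripper opens to 94 mm and grips with 3 to 60 N. Pads are 16 mm wide; open, the fingers measure 119 mm over their backs; the gripper's body (75 mm by 177 mm) begins 78 mm behind the grasp point.
Start: joints at [65.89, 15.808, 86.224, -0, 77.962, -6.933], TCP at [0.17, 0.549, 0.205] pointing down, gripper open.
Joint ranges: [-165.64, 165.64], [-43.16, 119.46], [12.63, 154.43], [-67.54, 247.53], [6.08, 155.33], [-154.97, 154.97]. Speed limits (degrees/s): [147.25, 147.25, 180, 180, 180, 180].

### API

Orientations are given as a 3x3 rotation matrix whose columns are the frame's x, y, z axes.
In Python, from workcell import r, cams, order gives the robot as it stands.
- The arm moves only by the shell command python3 -m crank 'ROWS' [OPENING] [FORCE]. ROWS is JSON, a list that holds one entry, the list of rows, each a list of 4 numbers: the shift along the tool's x, y, z in m, then the turn about the tool's z in rad. In form: [[[dx, dy, dz, twist], ...]]. A call has 1 to 12 rows; each row shifts and turns the commanded pose from where the row before left it, along the tool's axes as they then stand; what a row does not reach is not made up. A row lasts 1/8 s, in which the tool goes at most 62.5 mm and 10.7 degrees, less where a joint would pass 70% of its speed; a pose out of reach is approached as far as the arm can. A call with a gripper value outside its range is refused whole. OPENING is the opening, from 0 (shut) to 1 (fully open), set as the call begins (- or left out, the last holds). The fingers move at their own pace and stop on an object; FORCE is the grip in N (left out, the last holds). Time passes only in rows, so rows that do not move let the fingers close. It gives the time, the measured TCP pose, the force, the opening and the grip force at its end, in the units of the state.
- r.observe(): the state, without advancing time (a new reading comes with each control period).
- cams.grab_frame(name): name is "scene" or "side" or "wrist"; returns (picture, depth): 400x640x3 uint8, red, green, blue; 400x640 float32, m along the optical axis (not along the pixel's ray), 0 where there is no reading.
- cams.get_calibration(name): a dict with "K" (3x3 intrinsics, pixels), "R" (3x3) and "t" (3): a world point X has camera coordinates R X + t; the wrist camera has in their place "T_tool_cam" (4x4, takes a point from camera to tool coordinates, whose origin is the TCP and whose axes are the flange's). Camera axes: x right, y down, z forward; pixel columns grow to the right and rows downward; lengths in m; the calibration is good to about 2 mm. A picture is of the moment at which its call begins: read the wrist's pose just before it. get_calibration takes no time and is no camera call.
- order.finish_job(): hands the job in; it is judged then, once.
Trained networks look in the newest picture that a camera, given by its name, has taken for a name from the list of things; names that differ only in an ending like _2 or _b are one class to them, and where a whole thing is asked for, a point or a joint stands for the part that bears it (a point fixed in the world has none). Each returns a list of dicts, best first, with "conf" (0 to 1); they miss things now and then, are a little off and sometimes report something else, mostly with a low value. They report only what shows in the picture. A call takes as long as a camera call.
- cams.look_for(target, camera): "at" ([x, y, z] in m, in the coordinates of the camera as it stood for that picture, good to about 4 mm: the middle of the surface that is visible of it).
- cams.landmark_of(target, camera): "at" ([x, y, z] in m, in the coordinates of the camera as it stood for that picture, good to about 4 mm: a listed point, or the origin of a listed thing).
The state is a dict: "t": time; "qpos": joint angles; "qvel": joint speeds; "tau": joint torques, N m; "ee_pos": TCP position; "orientation": TCP orientation; "force": force on the tool from outside, world axes, zero at the start; "moment": the same for the moment, N m; "opening": finger opening in m; "grip_force": force on a finger pad.
Only numpy, scipy, OpenCV 4.12 (cv2) and the standard library are available. Lean on these libraries where they do the work, as an engineer would, in place of code of your own. Each camera call takes 0.05 s, during which the arm holds its last target. There are 200 camera calls.

## Working session

There is one attempt and no reset: what is moved stays moved. The work goes in short steps, Python scripts to look and compute and a shell command to move; the robot and the scene stay as the last step left them, time stands still between calls to the robot, and variables do not carry over. Pictures are saved under pics/ and viewed, at most 10 in all, crops included, and the job is handed in when it is done.

```bash
mkdir -p pics; ls; cat > h.py <<'E'
import numpy as np, cv2
from workcell import r,cams,order
def world(name,p,st=None):
    c=cams.get_calibration(name)
    if name=='wrist':
        st=st or r.observe(); T=np.array(c['T_tool_cam']); q=T[:3,:3]@np.array(p)+T[:3,3]
        return np.array(st['orientation'])@q+np.array(st['ee_pos'])
    return np.array(c['R']).T@(np.array(p)-np.array(c['t']))
def pic(name,fn):
    im,d=cams.grab_frame(name); cv2.imwrite('pics/'+fn,im[:,:,::-1]); return im,d
E
python3 - <<'E'
from h import *
np.set_printoptions(precision=4,suppress=True)
s=r.observe(); print({k:np.round(v,4).tolist() for k,v in s.items()})
a={}
for c in ['scene','side']:
    a[c],_=pic(c,c+'0.png')
    for t in ['case','lid_edge','push_rail','keeper','handle_end','loop_bar','loop_grip','handle','loop']:
        for d in cams.landmark_of(t,c)[:1]: print(c,t,round(d['conf'],2),world(c,d['at']))
E
```

```text
pics
{'t': 0.0, 'qpos': [65.8901, 15.8459, 86.2947, 0.0001, 77.9599, -6.9324], 'qvel': [0.0625, 0.0291, -0.0079, -0.0777, -0.1147, 0.0138], 'tau': [-0.0006, -40.4576, -23.7231, 0.07, 0.0347, -0.0001], 'ee_pos': [0.1696, 0.5488, 0.2046], 'orientation': [[-0.9554, 0.2953, -0.0007], [0.2953, 0.9554, -0.0016], [0.0002, -0.0017, -1.0]], 'force': [-0.7534, -0.1407, 0.0676], 'moment': [-0.0207, 0.0266, -0.0737], 'grip_force': 0.0, 'opening': 0.094}
scene case 0.9 [0.4978 0.084  0.0003]
scene lid_edge 0.85 [0.5551 0.0719 0.0689]
scene push_rail 0.87 [0.6444 0.041  0.0807]
scene keeper 0.88 [0.577  0.0626 0.0758]
scene handle_end 0.56 [ 0.401   0.3503 -0.0018]
scene loop_bar 0.42 [0.5312 0.0763 0.1476]
scene loop_grip 0.56 [0.5313 0.0768 0.1669]
scene handle 0.5 [0.4951 0.086  0.0873]
scene loop 0.51 [0.4876 0.0851 0.1032]
side case 0.88 [0.496  0.0927 0.0008]
side lid_edge 0.51 [0.5795 0.0629 0.0769]
side push_rail 0.71 [0.4038 0.3605 0.0021]
side keeper 0.95 [0.5822 0.0638 0.076 ]
side handle_end 0.58 [0.4842 0.0898 0.1457]
side loop_bar 0.55 [0.53   0.074  0.1409]
side loop_grip 0.64 [0.5258 0.075  0.1634]
side handle 0.57 [0.4948 0.089  0.0816]
side loop 0.63 [0.4949 0.0901 0.0975]
```

View pics/scene0.png

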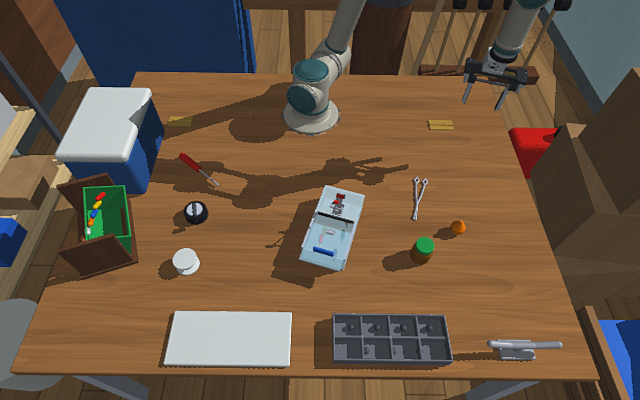

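View pics/side0.png

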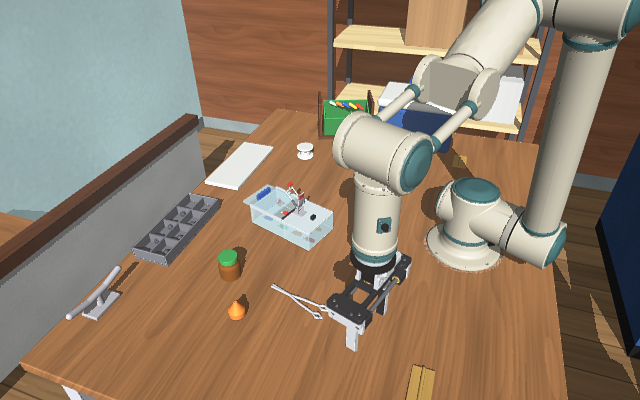

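The scene view shows the case at (335,228), with the latch nearer the robot at (338,198) and the blue rail at (323,251). The side view shows the lever and loop up at (297,195). Next I'll move above the case for a closer look with the wrist camera.

```bash
python3 -m crank '[[[-0.04,-0.0285,-0.011,0],[-0.04,-0.0285,-0.011,0],[-0.04,-0.0285,-0.011,0],[-0.04,-0.0285,-0.011,0],[-0.04,-0.0285,-0.011,0],[-0.04,-0.0285,-0.011,0],[-0.04,-0.0285,-0.011,0],[-0.04,-0.0285,-0.011,0],[-0.04,-0.0285,-0.011,0],[-0.04,-0.0285,-0.011,0],[-0.04,-0.0285,-0.011,0],[0,0,0,0]]]' 0
python3 - <<'E'
from h import *
np.set_printoptions(precision=4,suppress=True)
print(np.array(cams.get_calibration('wrist')['T_tool_cam']))
s=r.observe(); print(s['t'],s['ee_pos'],s['force'],s['opening'])
pic('wrist','w1.png')
for t in ['case','lid_edge','push_rail','keeper','handle_end','loop_bar','loop_grip','handle','loop']:
    for d in cams.landmark_of(t,'wrist')[:1]: print(t,round(d['conf'],2),world('wrist',d['at'],s))
E
```

```text
t: 2.5
ee_pos: [0.4998, 0.1174, 0.3267]
orientation: [[-0.954, 0.3, 0.002], [0.3, 0.954, -0.001], [-0.002, -0.0, -1.0]]
force: [-0.7, 0.2, -0.1]
opening: 0.0007
grip_force: 0.0
[[ 0.0006 -0.972  -0.2349  0.068 ]
 [ 1.      0.0007 -0.0003  0.0001]
 [ 0.0004 -0.2349  0.972  -0.1789]
 [ 0.      0.      0.      1.    ]]
2.5 [0.4998 0.1174 0.3267] [-0.7397  0.1765 -0.1177] 0.0006519786499929558
case 0.62 [0.4973 0.0891 0.0004]
lid_edge 0.6 [0.5566 0.0644 0.0694]
keeper 0.76 [0.5747 0.0617 0.0721]
handle_end 0.43 [0.4812 0.0936 0.1451]
loop_bar 0.79 [0.5314 0.0785 0.1392]
loop_grip 0.78 [0.5207 0.0757 0.1626]
handle 0.56 [0.4977 0.0829 0.0847]
```

View pics/w1.png

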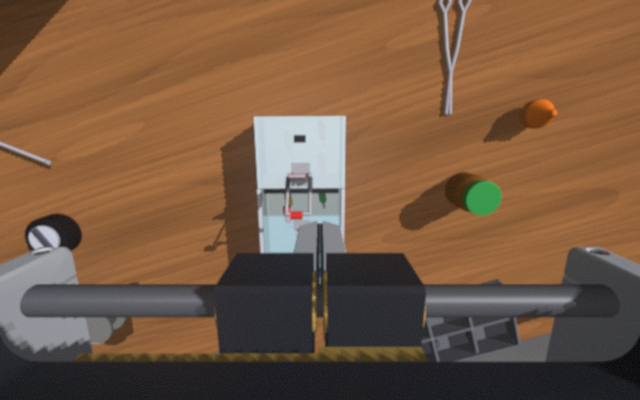

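The wrist view lies square with the case. The deck's rear corners are at about (255,117) and (346,117), the red grip is at (296,215), the loop bar is near row 193 and the keeper is near (300,170). I'll compute positions from these.

```bash
python3 - <<'E'
from h import *
np.set_printoptions(precision=4,suppress=True)
s=r.observe(); R=np.array(s['orientation']); c=cams.get_calibration('wrist'); K=np.array(c['K']); T=np.array(c['T_tool_cam'])
im,d=cams.grab_frame('wrist')
def ray(u,v,z):
    o=R@T[:3,3]+s['ee_pos']; w=R@T[:3,:3]@np.linalg.inv(K)@[u,v,1]; return o+w*(z-o[2])/w[2]
def dep(u,v): return world('wrist',np.linalg.inv(K)@[u,v,1]*d[int(v),int(u)],s)
for u,v in [(255,117),(346,117),(261,240),(341,240)]: print(u,v,ray(u,v,.07),dep(u,v))
hsv=cv2.cvtColor(im,cv2.COLOR_RGB2HSV); m=((hsv[...,0]<6)|(hsv[...,0]>174))&(hsv[...,1]>150)&(hsv[...,2]>80)
m[:, :250]=0; m[:,350:]=0; v,u=np.nonzero(m); print('red',u.min(),u.max(),v.min(),v.max(),len(u))
P=np.array([dep(a,b) for a,b in zip(u,v)]); print(np.median(P,0),P.min(0),P.max(0))
g=cv2.cvtColor(im[100:250,240:360],cv2.COLOR_RGB2BGR); cv2.imwrite('pics/w1c.png',cv2.resize(g,None,fx=4.5,fy=4,interpolation=cv2.INTER_CUBIC))
E
```

```text
255 117 [0.3946 0.0572 0.07  ] [ 0.3884  0.0436 -0.0011]
346 117 [0.4321 0.1796 0.07  ] [ 0.4321  0.1859 -0.    ]
261 240 [0.5708 0.0031 0.07  ] [0.5713 0.0025 0.0682]
341 240 [0.6072 0.1218 0.07  ] [0.491  0.1343 0.3591]
red 287 298 211 221 63
[0.5254 0.0794 0.1676] [0.4322 0.0451 0.0131] [0.5545 0.1406 0.5054]
```

View pics/w1c.png

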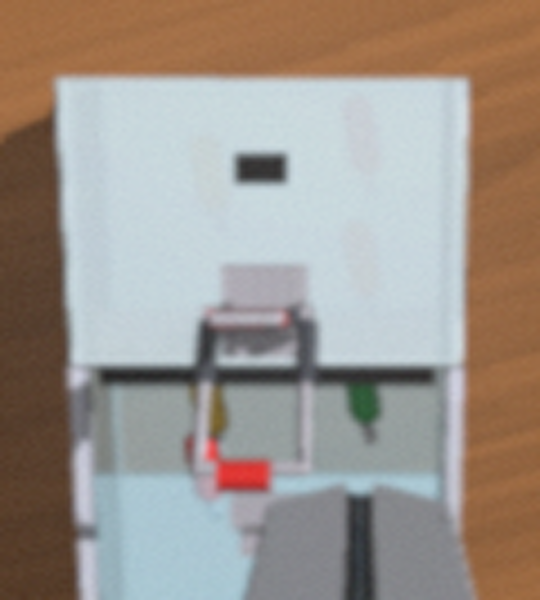

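Case frame from the corners: origin about (0.497, 0.0888), x axis along (0.954, −0.300), which agrees with the detectors. The lid edge is at about 62 mm, so the rear face of the rail is at about 154 mm. Now I'll move behind the rail.

```bash
cat >> h.py <<'E'
O=np.array([.497,.0888]); ex=np.array([.954,-.3]); ey=np.array([.3,.954])
def case(p): d=np.array(p[:2])-O; return np.array([d@ex,d@ey,p[2]])*1000
def st():
    s=r.observe(); f=np.array(s['force']); print('t',s['t'],'case mm',case(s['ee_pos']).round(1),'F ex,ey,z',np.round([f[:2]@ex,f[:2]@ey,f[2]],2),'grip',round(s['grip_force'],2),'open mm',round(s['opening']*1e3,1)); return s
E
python3 -m crank '[[[-0.046,-0.007,0,0],[-0.046,-0.007,0,0],[-0.046,-0.007,0,0],[-0.046,-0.007,0.02,0],[0,0,0.05,0],[0,0,0.05,0],[0,0,0.04,0],[0,0,0.04,0],[0,0,0.03,0],[0,0,0.012,0],[0,0,0,0],[0,0,0,0]]]' 0
python3 -c "from h import *; st()"
```

```text
t: 4.55
ee_pos: [0.6663, 0.0389, 0.086]
orientation: [[-0.955, 0.295, 0.003], [0.295, 0.955, -0.0], [-0.003, 0.001, -1.0]]
force: [0.6, -0.5, 0.5]
opening: 0.0004
grip_force: 0.0
t 4.55 case mm [176.5   3.2  86. ] F ex,ey,z [ 0.74 -0.3   0.46] grip 0.0 open mm 0.4
```

```bash
python3 -m crank '[[[0,-0.002,0.004,0],[0.004,0,0,0],[0.004,0,0,0],[0.003,0,0,0],[0,0,0,0],[0,0,0,0]]]' >/dev/null; python3 -c "from h import *; st()"
python3 -m crank '[[[0.002,0,0,0],[0.002,0,0,0],[0.002,0,0,0],[0.002,0,0,0],[0.002,0,0,0]]]' >/dev/null; python3 -c "from h import *; st()"
```

```text
t 5.3 case mm [164.5   0.8  80.6] F ex,ey,z [ 0.47 -0.91 -0.69] grip 0.0 open mm 0.2
t 5.925 case mm [154.5   0.7  80.5] F ex,ey,z [ 3.12  0.34 -2.41] grip 1.57 open mm 0.3
```

```bash
python3 -m crank '[[[0.002,0,0,0],[0.002,0,0,0],[0.002,0,0,0],[0.002,0,0,0],[0.002,0,0,0]]]' >/dev/null; python3 -c "from h import *; st()"
python3 -m crank '[[[0.001,0,0,0],[0.001,0,0,0],[0.001,0,0,0]]]' >/dev/null; python3 -c "from h import *; st()"
```

```text
t 6.55 case mm [144.3   0.6  80.5] F ex,ey,z [ 2.9   0.37 -1.73] grip 1.56 open mm 0.6
t 6.925 case mm [141.4   0.6  80.5] F ex,ey,z [ 3.23 -0.47 -1.71] grip 1.53 open mm 0.4
```

```bash
for i in 1 2; do python3 -m crank '[[[0.001,0,0,0],[0.001,0,0,0]]]' >/dev/null; python3 -c "from h import *; st()"; done
```

```text
t 7.175 case mm [139.4   0.6  80.5] F ex,ey,z [ 3.26  0.04 -2.12] grip 1.53 open mm 0.3
t 7.425 case mm [137.3   0.6  80.4] F ex,ey,z [ 3.51 -0.63 -2.04] grip 1.53 open mm 0.7
```

```bash
cat > chk.py <<'E'
from h import *
import sys
s=st(); sys.exit(int(np.array(s['force'])[:2]@ex>float(sys.argv[1])))
E
m(){ python3 chk.py 4.8; }
python3 -m crank '[[[0.0007,0,0,0]]]' >/dev/null; m && python3 -m crank '[[[0.0007,0,0,0]]]' >/dev/null && m && python3 -m crank '[[[0.0007,0,0,0]]]' >/dev/null && m && python3 -m crank '[[[0.0007,0,0,0]]]' >/dev/null && m && python3 -m crank '[[[0.0007,0,0,0]]]' >/dev/null && m && python3 -m crank '[[[0.0007,0,0,0]]]' >/dev/null && m && python3 -m crank '[[[0.0007,0,0,0]]]' >/dev/null && m && python3 -m crank '[[[0.0007,0,0,0]]]' >/dev/null && m && python3 -m crank '[[[0.0007,0,0,0]]]' >/dev/null && m && python3 -m crank '[[[0.0007,0,0,0]]]' >/dev/null && m
```

```text
t 7.55 case mm [136.6   0.6  80.5] F ex,ey,z [ 3.1  -0.95 -3.  ] grip 1.52 open mm 0.4
t 7.675 case mm [136.    0.6  80.5] F ex,ey,z [ 2.98  0.56 -2.14] grip 1.52 open mm 0.4
t 7.8 case mm [135.3   0.6  80.5] F ex,ey,z [ 1.96 -1.05 -1.74] grip 1.52 open mm 0.4
t 7.925 case mm [134.6   0.6  80.5] F ex,ey,z [ 3.23 -0.79 -1.75] grip 1.52 open mm 0.5
t 8.05 case mm [133.9   0.6  80.5] F ex,ey,z [ 2.65 -0.28 -1.89] grip 1.52 open mm 0.6
t 8.175 case mm [133.1   0.6  80.4] F ex,ey,z [ 3.44  1.1  -0.97] grip 1.52 open mm 0.7
t 8.3 case mm [132.4   0.6  80.5] F ex,ey,z [ 3.04  0.33 -1.95] grip 1.52 open mm 0.5
t 8.425 case mm [131.8   0.6  80.5] F ex,ey,z [ 2.72 -0.02 -1.85] grip 1.52 open mm 0.5
t 8.55 case mm [131.1   0.6  80.5] F ex,ey,z [ 4.38 -0.66 -1.6 ] grip 1.52 open mm 0.1
t 8.675 case mm [130.3   0.5  80.4] F ex,ey,z [ 3.54 -0.25 -1.88] grip 1.52 open mm 0.5
```

```bash
m(){ python3 chk.py 5.2; }
python3 -m crank '[[[0.0007,0,0,0]]]' >/dev/null; m && python3 -m crank '[[[0.0007,0,0,0]]]' >/dev/null && m && python3 -m crank '[[[0.0007,0,0,0]]]' >/dev/null && m && python3 -m crank '[[[0.0007,0,0,0]]]' >/dev/null && m && python3 -m crank '[[[0.0007,0,0,0]]]' >/dev/null && m && python3 -m crank '[[[0.0007,0,0,0]]]' >/dev/null && m && python3 -m crank '[[[0.0007,0,0,0]]]' >/dev/null && m && python3 -m crank '[[[0.0007,0,0,0]]]' >/dev/null && m && python3 -m crank '[[[0.0007,0,0,0]]]' >/dev/null && m && python3 -m crank '[[[0.0007,0,0,0]]]' >/dev/null && m
```

```text
t 8.8 case mm [129.7   0.5  80.5] F ex,ey,z [ 3.47 -0.87 -1.81] grip 1.52 open mm 0.3
t 8.925 case mm [129.    0.5  80.5] F ex,ey,z [ 3.09  0.02 -0.88] grip 1.52 open mm 0.6
t 9.05 case mm [128.3   0.5  80.5] F ex,ey,z [ 2.83 -0.01 -2.02] grip 1.52 open mm 0.7
t 9.175 case mm [127.6   0.5  80.5] F ex,ey,z [ 2.74 -0.89 -1.53] grip 1.52 open mm 0.5
t 9.3 case mm [127.1   0.5  80.5] F ex,ey,z [ 3.82  0.87 -2.98] grip 1.92 open mm 0.3
t 9.425 case mm [126.9   0.5  80.5] F ex,ey,z [ 5.75 -0.81 -4.04] grip 2.45 open mm 0.5
```

```bash
m(){ python3 chk.py 6.6; }
m; python3 -m crank '[[[0.0004,0,0,0]]]' >/dev/null;  m && python3 -m crank '[[[0.0004,0,0,0]]]' >/dev/null && m && python3 -m crank '[[[0.0003,0,0,0]]]' >/dev/null && m
```

```text
t 9.425 case mm [126.9   0.5  80.5] F ex,ey,z [ 5.75 -0.81 -4.04] grip 2.45 open mm 0.5
t 9.55 case mm [126.7   0.6  80.5] F ex,ey,z [ 4.78 -0.96 -2.85] grip 2.75 open mm 0.4
t 9.675 case mm [126.7   0.5  80.5] F ex,ey,z [ 6.12 -0.38 -3.92] grip 2.99 open mm 0.4
t 9.8 case mm [126.6   0.5  80.6] F ex,ey,z [ 7.85 -0.16 -5.12] grip 3.14 open mm 0.4
```

```bash
python3 -m crank '[[[0.0004,0,0,0],[0,0,0,0]]]' >/dev/null; python3 chk.py 9
python3 -m crank '[[[-0.002,0,0,0],[-0.004,0,0,0],[-0.008,0,0,0],[0,0,0,0]]]' >/dev/null; python3 chk.py 9
```

```text
t 10.05 case mm [126.5   0.6  80.5] F ex,ey,z [ 7.24 -0.93 -4.71] grip 3.27 open mm 0.8
t 10.55 case mm [138.9   0.7  80.4] F ex,ey,z [-0.68 -1.21  0.24] grip 0.0 open mm 0.6
```

The lid met the seal with TCP x at about 127 mm, and I released it after a push of about 7 N. That puts its edge at about 26.5 mm and the keeper at about 52.5 mm in the robot frame. Next I'll look closely at the loop grip.

```bash
python3 -m crank '[[[-0.006,0,-0.03,0],[0,0,-0.04,0],[0,0,-0.035,0],[0.02,0,-0.03,0],[0.035,0,0,0],[0.035,0,0,0],[0.024,0,0,0],[0,0,0,0],[0,0,0,0]]]' 1 >/dev/null
python3 - <<'E'
from h import *
np.set_printoptions(precision=4,suppress=True)
s=st()
im,d=pic('wrist','w2.png')
for t in ['lid_edge','push_rail','keeper','handle_end','loop_bar','loop_grip','handle','loop']:
    for q in cams.landmark_of(t,'wrist')[:1]: print(t,round(q['conf'],2),case(world('wrist',q['at'],s)))
K=np.array(cams.get_calibration('wrist')['K'])
hsv=cv2.cvtColor(im,cv2.COLOR_RGB2HSV); m=(((hsv[...,0]<6)|(hsv[...,0]>174))&(hsv[...,1]>150)&(hsv[...,2]>80)).astype(np.uint8)
n,l,stt,ce=cv2.connectedComponentsWithStats(m)
for i in range(1,n):
    if stt[i,4]>40:
        v,u=np.nonzero(l==i); P=np.array([case(world('wrist',np.linalg.inv(K)@[a,b,1]*d[b,a],s)) for a,b in zip(u,v)])
        print(stt[i],ce[i],'med',np.median(P,0),'p5',np.percentile(P,5,0),'p95',np.percentile(P,95,0))
E
```

```text
t 11.675 case mm [ 31.6   0.2 215.7] F ex,ey,z [ 0.8  -0.52 -0.15] grip 0.0 open mm 87.2
lid_edge 0.95 [32.0201 -5.5279 70.6437]
push_rail 0.92 [114.0921  -1.0773  83.4747]
keeper 0.67 [51.0782 -2.2225 79.3907]
handle_end 0.58 [-16.445   -0.4829 145.9406]
loop_bar 0.73 [ 38.0758  -3.0859 139.3138]
loop_grip 0.84 [ 29.7135  -2.5282 165.6861]
handle 0.78 [ 1.6312 -2.5922 84.2614]
[311 207  16  10 155] [318.6452 211.4323] med [ 29.4496  -0.0903 167.7078] p5 [ 26.6316  -5.6173 165.6222] p95 [ 33.4446   5.4212 168.9497]
```

View pics/w2.png

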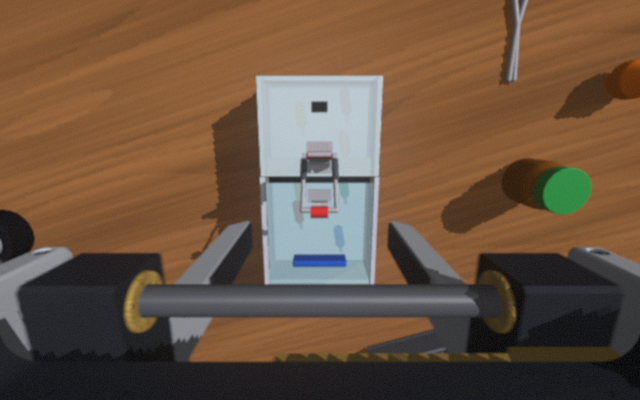

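The view shows the lid shut, the rail at (319,260) and the grip at (319,212), clear of the open fingers. The grip centre is at about case (30, 0, 164). Its distance from the pin comes out at 73.0 mm against the expected 72.8, so the kinematic model agrees. I'll grasp it and plan the hook path.

```bash
python3 -m crank '[[[0.001,0,0.03,0],[0.0005,0,0.025,0],[0,0,0.0075,0],[0,0,0,0]]]' 0.4 8 >/dev/null; python3 -c "from h import *; st()"
cat > kin.py <<'E'
import numpy as np
def fwd(L,e): # lever, loop elevation -> pin, bar, grip in case xz mm
    a=np.radians(186)-L; pin=np.array([0,84])+18*np.array([np.cos(a),np.sin(a)])
    u=np.array([np.cos(e),np.sin(e)]); n=np.array([-u[1],u[0]]); b=pin+58*u; return pin,b,b+12*u+20*n
def inv(p,l,off):
    v=np.array(p)-[0,84]; D=np.hypot(*v); a=np.arctan2(v[1],v[0])+np.arccos((324+D*D-l*l)/(36*D)); pin=np.array([0,84])+18*np.array([np.cos(a),np.sin(a)])
    w=np.array(p)-pin; return np.radians(186)-a, np.arctan2(w[1],w[0])-off
def frombar(b): return inv(b,58,0)
def fromgrip(g): return inv(g,np.hypot(70,20),np.arctan2(20,70))
E
python3 - <<'E'
from kin import *
g0=np.array([30,164.]); print(fromgrip(g0))
for b in [(42,135),(50,120),(56,107),(60,96),(61,88),(61,80),(61,75),(57,75),(52.5,75),(50,75)]:
    L,e=frombar(b); g=fwd(L,e)[2]; print(b,'L %.2f e %.2f'%(L,e),'grip',g.round(1),'d',(g-g0).round(1)); g0=g
E
```

```text
t 12.625 case mm [2.930e+01 1.000e-01 1.529e+02] F ex,ey,z [ 0.55 -0.68  0.11] grip 0.0 open mm 57.3
(np.float64(1.3200075734977517), np.float64(0.7710432172677749))
(42, 135) L 1.38 e 0.62 grip [ 40.1 158.2] d [10.1 -5.8]
(50, 120) L 1.40 e 0.33 grip [ 54.9 142.8] d [ 14.8 -15.4]
(56, 107) L 1.58 e 0.09 grip [ 66.2 128. ] d [ 11.3 -14.8]
(60, 96) L 1.80 e -0.10 grip [ 74.  114.7] d [  7.8 -13.3]
(61, 88) L 1.93 e -0.23 grip [ 77.3 104.7] d [  3.3 -10. ]
(61, 80) L 2.06 e -0.36 grip [79.3 94.4] d [  2.  -10.3]
(61, 75) L 2.17 e -0.44 grip [80.4 87.9] d [ 1.1 -6.5]
(57, 75) L 1.97 e -0.47 grip [76.7 87.4] d [-3.7 -0.5]
(52.5, 75) L 1.74 e -0.48 grip [72.4 87.1] d [-4.3 -0.3]
(50, 75) L 1.60 e -0.48 grip [69.9 87.1] d [-2.5  0. ]
```

```bash
python3 -m crank '[[[0,0,0,0],[0,0,0,0],[0,0,0,0],[0,0,0,0],[0,0,0,0],[0,0,0,0],[0,0,0,0]]]' 0 8 >/dev/null; python3 -c "from h import *; st()"
```

```text
t 13.5 case mm [ 29.4  -0.  153.1] F ex,ey,z [ 0.24 -0.37  0.7 ] grip 8.0 open mm 13.8
```

```bash
python3 -m crank '[[[-0.005,0,0.003,0],[-0.005,0,0.003,0],[-0.005,0,0.005,0],[-0.005,0,0.005,0],[-0.005,0,0.0054,0],[-0.006,0,0.0074,0],[-0.005,0,0.0074,0],[-0.004,0,0.0066,0],[-0.004,0,0.0066,0],[0,0,0,0]]]' >/dev/null; python3 - <<'E'
from h import *
from kin import *
s=st(); im,d=pic('wrist','w3.png')
for t in ['keeper','handle_end','loop_bar','loop_grip']:
    for q in cams.landmark_of(t,'wrist')[:1]: print(t,round(q['conf'],2),case(world('wrist',q['at'],s)).round(1))
c=case(s['ee_pos']); g=c[[0,2]]+[.6,11]; L,e=fromgrip(g); print('model',L,e,g,'bar',fwd(L,e)[1])
E
```

```text
t 14.75 case mm [ 73.    0.2 102.8] F ex,ey,z [-0.93  0.33 -0.13] grip 8.0 open mm 13.9
keeper 0.89 [50.  -1.6 74.5]
handle_end 0.64 [ 11.    1.6 146.4]
loop_bar 0.79 [57.6 -1.5 93.6]
loop_grip 0.81 [ 74.5  -2.  112.4]
model 1.773323765893595 -0.11407185085850613 [ 73.57928517 113.81626526] bar [59.38078246 95.31214353]
```

```bash
python3 -m crank '[[[-0.0019,0,0.0045,0],[-0.0018,0,0.0046,0],[-0.001,0,0.005,0],[-0.001,0,0.0053,0],[0,0,0,0]]]' >/dev/null; python3 -c "from h import *; st()"; python3 -m crank '[[[-0.0006,0,0.003,0],[-0.0005,0,0.0035,0],[0,0,0,0]]]' >/dev/null; python3 -c "
from h import *
from kin import *
s=st()
g=case(s['ee_pos'])[[0,2]]+[.6,11]; L,e=fromgrip(g); print('model',L,e,g,'bar',fwd(L,e)[1])"
```

```text
t 15.625 case mm [78.9  0.3 83.6] F ex,ey,z [-0.93 -0.75  0.32] grip 8.0 open mm 14.4
t 16.0 case mm [79.9  0.3 77.4] F ex,ey,z [-0.59 -0.64  0.73] grip 8.0 open mm 13.7
model 2.1736027279829537 -0.43576646304604905 [80.49980148 88.3965292 ] bar [61.17913291 75.33085791]
```

```bash
python3 -m crank '[[[0.002,0,0.0005,0],[0.002,0,0.0003,0],[0.002,0,0.0003,0],[0.0012,0,0,0],[0,0,0,0]]]' >/dev/null; python3 - <<'E'
from h import *
from kin import *
s=st(); pic('wrist','w4.png')
g=case(s['ee_pos'])[[0,2]]+[.6,11]; L,e=fromgrip(g); print('model',L,e,g,'bar',fwd(L,e)[1])
for t in ['keeper','handle_end','loop_bar','loop_grip']:
    for q in cams.landmark_of(t,'wrist')[:1]: print(t,round(q['conf'],2),case(world('wrist',q['at'],s)).round(1))
for c in ['scene','side']:
  pic(c,c+'4.png')
  for t in ['keeper','handle_end','loop_bar','loop_grip']:
    for q in cams.landmark_of(t,c)[:1]: print(c,t,round(q['conf'],2),case(world(c,q['at'],s)).round(1))
E
```

```text
t 16.625 case mm [72.8  0.3 76.6] F ex,ey,z [ 2.38 -0.57 -0.22] grip 8.0 open mm 13.8
model 1.7874500297794926 -0.47516292702327156 [73.40554678 87.64788558] bar [53.58526179 75.35332161]
keeper 0.82 [51.1 -3.4 74. ]
handle_end 0.62 [ 13.9  -0.2 146.5]
loop_bar 0.61 [50.2 -1.7 74.1]
loop_grip 0.62 [70.3 -1.7 87.2]
scene keeper 0.94 [49.8 -2.6 76. ]
scene handle_end 0.57 [ 2.1 -5.5  2. ]
scene loop_bar 0.48 [53.3 -3.9 78.8]
scene loop_grip 0.6 [76.  -2.5 83.7]
side keeper 0.69 [52.8  0.7 78.2]
side handle_end 0.41 [ 18.    0.2 145.2]
side loop_bar 0.5 [50.1 -4.4 72.5]
side loop_grip 0.54 [72.4 -5.3 87.9]
```

```bash
python3 -m crank '[[[0,0,-0.002,0],[0,0,-0.0015,0],[0,0,0,0]]]' >/dev/null; python3 -c "from h import *; st()"; python3 -m crank '[[[0,0,0.002,0],[0,0,0.0015,0],[0,0,0,0],[0,0,0,0]]]' >/dev/null; python3 -c "from h import *; st()"
```

```text
t 17.75 case mm [72.4  0.3 80. ] F ex,ey,z [ 1.94 -1.31 -1.12] grip 8.0 open mm 13.6
t 18.25 case mm [72.3  0.2 76.4] F ex,ey,z [-0.48 -0.02  1.43] grip 8.0 open mm 13.9
```

```bash
python3 -m crank '[[[0,0,0,0],[0,0,0,0],[0,0,0,0],[0,0,-0.01,0],[0,0,-0.025,0],[0,0,-0.03,0],[0,0,-0.03,0],[0,0,-0.03,0],[0,0,0,0],[0,0,0,0]]]' 0.4 >/dev/null; python3 - <<'E'
from h import *
s=st(); im,d=pic('wrist','w5.png')
for t in ['keeper','handle_end','loop_bar','loop_grip','lid_edge','push_rail']:
    for q in cams.landmark_of(t,'wrist')[:1]: print(t,round(q['conf'],2),case(world('wrist',q['at'],s)).round(1))
cv2.imwrite('pics/w5c.png',cv2.resize(im[60:300,240:400,::-1],None,fx=2.5,fy=2.5,interpolation=cv2.INTER_CUBIC))
E
```

```text
t 19.5 case mm [7.230e+01 1.000e-01 2.009e+02] F ex,ey,z [-0.71  0.34 -0.95] grip 0.0 open mm 37.8
keeper 0.68 [49.7  0.3 77.2]
handle_end 0.57 [  9.6  -0.5 146.8]
loop_bar 0.74 [51.9 -0.7 74.7]
loop_grip 0.93 [71.  -0.9 87.3]
lid_edge 0.61 [29.1 -5.1 72.1]
push_rail 0.75 [113.9  -1.5  82.5]
```

View pics/w5c.png

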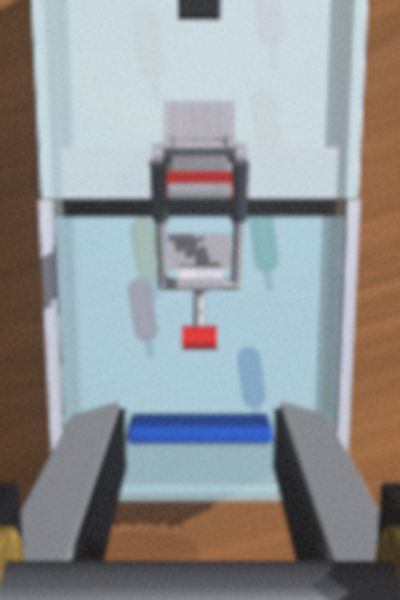

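The view shows the keeper post inside the loop, with the bar at crop row 283 tight behind it and the grip at (199,337). The lever's red end is at (200,177), with L at about 1.73. Now I'll plan the lever sweep with closed fingers.

```bash
python3 -m crank '[[[0.02,0,0,0],[0.02,0,0.02,0],[0.002,0,0.025,0],[0,0,0.02,0],[0,0,0,0],[0,0,0,0]]]' 0 >/dev/null; python3 - <<'E'
from h import *
c=case(st()['ee_pos'])[[0,2]]; rho=52
for L in [1.73,1.6,1.5,1.4,1.3,1.2,1.1,1.,.9,.8,.7,.6,.5,.4,.3,.2,.1,.03]:
    h=np.array([-np.cos(L),np.sin(L)]); n=np.array([np.sin(L),np.cos(L)])
    if L>1.57: p=np.array([0,84])+64*h+2*n; t=np.array([p[0]+8,136])
    else: t=np.array([0,84])+rho*h+2*n+[8,0]
    print(L,t.round(1),'tool dx,dz mm',(c-t).round(1)); c=t
E
```

```text
t 20.6 case mm [ 31.4   0.3 137.2] F ex,ey,z [-0.14 -0.39 -1.12] grip 0.0 open mm 0.5
1.73 [ 20.1 136. ] tool dx,dz mm [11.3  1.2]
1.6 [ 11.9 136. ] tool dx,dz mm [8.3 0. ]
1.5 [  6.3 136. ] tool dx,dz mm [ 5.6 -0. ]
1.4 [  1.1 135.6] tool dx,dz mm [5.2 0.4]
1.3 [ -4.  134.6] tool dx,dz mm [5.1 0.9]
1.2 [ -9.  133.2] tool dx,dz mm [5.  1.4]
1.1 [-13.8 131.2] tool dx,dz mm [4.8 1.9]
1.0 [-18.4 128.8] tool dx,dz mm [4.6 2.4]
0.9 [-22.8 126. ] tool dx,dz mm [4.3 2.9]
0.8 [-26.8 122.7] tool dx,dz mm [4.  3.3]
0.7 [-30.5 119. ] tool dx,dz mm [3.7 3.7]
0.6 [-33.8 115. ] tool dx,dz mm [3.3 4. ]
0.5 [-36.7 110.7] tool dx,dz mm [2.9 4.3]
0.4 [-39.1 106.1] tool dx,dz mm [2.4 4.6]
0.3 [-41.1 101.3] tool dx,dz mm [2.  4.8]
0.2 [-42.6  96.3] tool dx,dz mm [1.5 5. ]
0.1 [-43.5  91.2] tool dx,dz mm [1.  5.1]
0.03 [-43.9  87.6] tool dx,dz mm [0.4 3.6]
```

```bash
python3 -m crank '[[[0.006,0,0.0012,0],[0.005,0,0,0],[0.0025,0,0,0],[0.003,0,0,0],[0.003,0,0,0],[0.0028,0,0,0],[0.0028,0,0,0],[0.0026,0,0.0002,0],[0.0026,0,0.0002,0],[0,0,0,0]]]' >/dev/null; python3 -c "from h import *; st()"
python3 -m crank '[[[0.0026,0,0.0005,0],[0.0025,0,0.0004,0],[0.0025,0,0.0007,0],[0.0025,0,0.0007,0],[0.0024,0,0.001,0],[0.0024,0,0.0009,0],[0.0023,0,0.0012,0],[0.0023,0,0.0012,0],[0,0,0,0]]]' >/dev/null; python3 - <<'E'
from h import *
s=st(); im,d=pic('wrist','w6.png')
for t in ['keeper','handle_end','loop_bar','loop_grip']:
    for q in cams.landmark_of(t,'wrist')[:1]: print(t,round(q['conf'],2),case(world('wrist',q['at'],s)).round(1))
E
```

```text
t 21.85 case mm [ 2.000e-01 -1.000e-01  1.349e+02] F ex,ey,z [0.82 0.89 0.35] grip 0.52 open mm 0.6
t 22.975 case mm [-19.5  -0.2 128.2] F ex,ey,z [2.19 0.12 0.23] grip 0.66 open mm 0.7
handle_end 0.6 [-39.6   0.2 137.2]
loop_grip 0.64 [67.8 -3.7 91.6]
```

```bash
python3 -m crank '[[[0.0022,0,0.0014,0],[0.0021,0,0.0015,0],[0.002,0,0.0016,0],[0.002,0,0.0017,0],[0.0019,0,0.0018,0],[0.0018,0,0.0019,0],[0.0017,0,0.002,0],[0.0016,0,0.002,0]]]' >/dev/null; python3 -c "from h import *; st()"
python3 -m crank '[[[0.0015,0,0.0021,0],[0.0014,0,0.0022,0],[0.0012,0,0.0023,0],[0.0012,0,0.0023,0],[0.001,0,0.0024,0],[0.001,0,0.0024,0],[0.0008,0,0.0025,0],[0.0007,0,0.0025,0]]]' >/dev/null; python3 -c "from h import *; st()"
```

```text
t 24.225 case mm [-34.5  -0.3 114.3] F ex,ey,z [ 1.78  0.49 -0.32] grip 0.72 open mm 0.5
t 25.225 case mm [-43.5  -0.3  95.5] F ex,ey,z [ 0.7   0.62 -0.21] grip 0.21 open mm 0.8
```

```bash
python3 -m crank '[[[0.0005,0,0.0025,0],[0.0005,0,0.0025,0],[0,0,0.002,0],[0,0,0.001,0],[0,0,0,0]]]' >/dev/null; python3 -c "from h import *; st()"; python3 -m crank '[[[0,0,0.001,0],[0,0,0.0005,0],[0,0,0,0]]]' >/dev/null; python3 -c "from h import *; st()"
```

```text
t 25.85 case mm [-44.2  -0.3  87.7] F ex,ey,z [-0.17 -0.45  0.29] grip 0.0 open mm 0.7
t 26.225 case mm [-44.1  -0.3  86.3] F ex,ey,z [ 0.38 -0.27  0.46] grip 0.0 open mm 0.6
```

```bash
python3 -m crank '[[[0,0,-0.01,0],[-0.01,0,-0.04,0],[-0.02,0,-0.04,0],[-0.03,0,-0.04,0],[-0.03,0,-0.02,0],[0,0,0,0],[0,0,0,0]]]' >/dev/null; python3 - <<'E'
from h import *
s=st(); im,d=pic('wrist','w7.png')
for t in ['keeper','handle_end','loop_bar','loop_grip','lid_edge','push_rail']:
    for q in cams.landmark_of(t,'wrist')[:1]: print(t,round(q['conf'],2),case(world('wrist',q['at'],s)).round(1))
cv2.imwrite('pics/w7c.png',cv2.resize(im[60:300,240:400,::-1],None,fx=2.5,fy=2.5,interpolation=cv2.INTER_CUBIC))
E
```

```text
t 27.1 case mm [ 4.430e+01 -1.000e-01  2.355e+02] F ex,ey,z [ 0.44  0.08 -1.09] grip 0.0 open mm 0.2
keeper 0.94 [47.1 -2.1 73.2]
handle_end 0.79 [-64.    1.3  83. ]
loop_bar 0.95 [52.  -2.1 75.3]
loop_grip 0.95 [66.6 -0.9 98.2]
lid_edge 0.87 [27.  -2.6 67.2]
```

View pics/w7c.png

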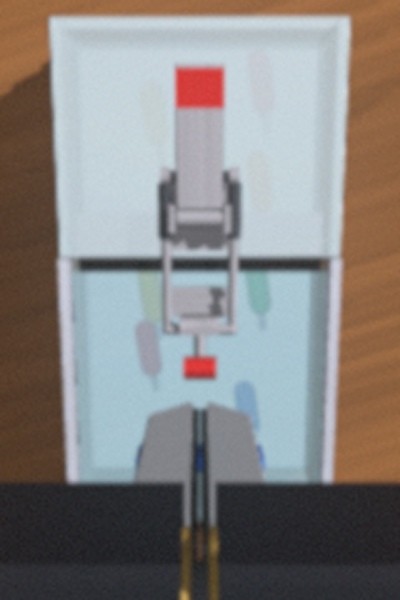

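The lever lies flat with its red end at (200,88). The bar is behind the keeper at row 328, and the handle end measures (−64, 83). The arm is clear of everything, so I'm handing in.

```bash
python3 -c "from h import *; print(order.finish_job())"
```

```text
the job is handed in; nothing more can be done
None
```

I closed the tackle case and handed the job in at about 27 s: the lid was seated with a push of about 7 N, the loop is hooked under the keeper's lip, and the lever has snapped flat with the arm clear. The judge gave no verdict, and I confirmed the final state from the wrist camera without measuring the loop's pull on the keeper.

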